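Push a stuck tube out of its block-heater insert

ROBOT

A 7-joint arm with a two-finger parallel gripper is mounted at the origin on the work surface. World frame = base frame: x ahead of the robot, y to its left, z up, the work surface at z = 0. Lengths are in m, angles in rad, forces in N, time in s.
With the tool pointing down it reaches from about 0.4 to 0.925 m from the base axis. Payload 5.6 kg.
Tool frame: the origin (TCP) lies midway between the tips of the shut fingers; the grasp point (between the pads) lies 19 mm behind it (r.grip_depth is the distance from the TCP to the grasp point, in m); z points along the fingers, y is the line along which they close (so a half turn about z gives the same grasp; the last joint's range is limited). The gripper opens to 85 mm and grips with 20 to 120 N. Pads are 22 mm wide; open, the fingers measure 114 mm over their backs; the gripper's body (76 mm by 85 mm) begins 54 mm behind the grasp point. The pads swing forward as they close: fully open they stand 13 mm farther back than shut.
Start: joints at [1.091, 0.468, -0.012, 1.603, 0.006, 1.071, -0.056], TCP at [0.275, -0.589, 0.231] pointing down, gripper open.
Joint ranges: [-2.53, 2.53], [-0.31, 2.02], [-1.57, 1.55], [0.28, 2.44], [-1.29, 4.43], [0.15, 1.84], [-2.92, 2.92]. Speed limits (rad/s): [2.57, 2.57, 3.14, 3.14, 3.14, 3.14, 3.14].

INTERFACE

Orientations are given as a unit quaternion [w, x, y, z].
In Python, from plant import r gives the robot as it stands. The module is installed in compiled form; this text tells all that it offers.
- The arm moves only by the tool send_rows, never from a script. Its argument "steps" is a list of rows, each an object of numbers: "dx", "dy", "dz": the shift along the tool's x, y, z in m; "ax", "ay", "az": the turn, a rotation vector about the tool's x, y, z in degrees; "claw": the gripper command: -1 is shut, 1 is fully open, values between are in proportion. In form: [{"dx": .., "dy": .., "dz": .., "ax": .., "ay": .., "az": .., "claw": ..}, ...]. A call has 1 to 10 rows; each row is the pose to reach, as a shift and turn from the pose commanded when the call began, along the tool's axes at that moment; what a row does not reach only later rows make up. A row lasts 1/8 s, in which the tool goes at most 62.5 mm and 10.7 degrees, less where a joint would pass 70% of its speed; a pose out of reach is approached as far as the arm can. A call with a gripper value outside its range is refused whole. The fingers move at their own pace and stop on an object; "newtons" is the grip in N (left out, the last holds). Time passes only in rows, so rows that repeat a pose let the fingers close. It gives the time, the measured TCP pose, the force, the opening and the grip force at its end, in the units of the state.
- r.sense(): the state, without advancing time (a new reading comes with each control period).
- r.snapshot(name): name is "side" or "top" or "wrist"; returns the picture (384x512x3 uint8, red, green, blue); there is no depth.
- r.calibration(name): a dict with "fx", "fy", "cx", "cy" (pixels), "rvec" (rotation vector, rad) and "tvec" (3), from world to camera coordinates, as OpenCV has them. Camera axes: x right, y down, z forward; pixel columns grow to the right and rows downward; lengths in m; the calibration is good to about 2 mm. The wrist camera is an equidistant fisheye: a pixel r from the principal point sees the ray r / f radians off the axis. A picture is of the moment at which its call begins: read the wrist's pose just before it. calibration takes no time and is no camera call; for the wrist camera it gives the pose at the moment of the call.
- r.job_done(): hands the job in; it is judged then, once.
The state is a dict: "t": time; "q": joint angles; "qd": joint speeds; "joint_torque": joint torques, N m; "position": TCP position; "tcp_rot": TCP orientation; "force": force on the tool from outside, world axes, zero at the start; "moment": the same for the moment, N m; "finger_gap": finger opening in m; "grip_force": force on a finger pad.
Only numpy, scipy, OpenCV 4.12 (cv2) and the standard library are available. Lean on these libraries where they do the work, as an engineer would, in place of code of your own. Each camera call takes 0.05 s, during which the arm holds its last target. There are 200 camera calls.

TASK

A yellow-capped tube is stuck down inside one of the two aluminium block-heater inserts. Stand that insert in the nest on top of the ejector stand, take hold of the knockout rod's red side handle and push the rod all the way up so that it comes through the hole in the insert's bottom and drives the tube out until its cap stands well clear, then guide the rod back down to its rest without letting it drop. Finally draw the freed tube out by its cap and stand it upright, fully down in a free hole of the pink rack, with the insert left in the nest and the empty insert, the amber jar and the blue-capped tubes left undisturbed.

Things in the scene. Friction and masses are not known exactly. Their poses are not given: they have to be found in the camera images.
- insert_mid (a point): Half-way up the insert with the stuck tube: upright loose aluminium cylinder, 52 mm dia, 80 mm tall, 0.4-0.5 kg, foot bevelled 2 mm; z up. From the top: recess 25 mm wide, 13 deep; 19 mm bore; 14 mm push-out hole in the 6 mm bottom. The cap sits 2 mm below the rim, too deep to grip. Springs in the bore hold the tube with 1.5-2.6 N (less than the insert weighs), also when part-way out.
- tube_cap (a point): Centre of the stuck tube's yellow cap (21 mm dia, 11 mm tall); z along the tube, towards the cap. Whitish body 16.5 mm dia, 60 mm long, flat foot 65.5 mm below this point; 14 g. Stuck, this point is 32.5 mm above insert_mid (foot 7 mm above the insert's underside); after a full stroke of the rod about 70 mm above it, 30 mm above the rim.
- nest (a point): Centre of the nest's floor on the ejector stand, 100 mm above the bench; y towards the rod's handle, z up. Stand fixed: grey base 130 x 110 x 12 mm, two steel columns, deck 118 (x) x 80 (y) mm. The nest is a steel ring on the deck, 56 mm inside, 67 outside, 10 high, round the end of the knockout rod; the insert stands in it upright, underside on this floor, 2 mm play all round.
- rod (a joint): Height of the knockout rod above its rest, m: 0 = down, 0.046 = fully up (stop). Steel, 8 mm dia, on the nest's axis, on a crosshead that slides on the columns. Its end rests 1 mm below the nest's floor and meets the tube's foot after 8 mm, so a full stroke lifts the tube 38 mm. Weighs 0.35 kg and sinks by itself when let go; lifting takes about 4 N, 6 to 7 N while pushing the tube.
- rod_handle (a point): Middle of the rod's red side handle: level round bar 16 mm dia, 60 mm long, lying along the stand's y (this point's y), 122 mm from the rod's axis, beyond the deck's edge and free from above; 32 mm above the bench at rest, 78 mm with the rod fully up. Moves straight up and down with the rod.
- hole0 (a point): Mouth centre of a free hole in the pink rack; axes the rack's, z up. Rack fixed: 120 (x) x 86 (y) x 45 mm tall, 3 x 2 holes 36 mm apart, 20 mm wide, 40 deep, mouths bevelled 2 mm, mouths 45 mm above the bench. A tube fully down has its cap's centre 25.5 mm above the mouth. hole0 is at (0, -18) mm from the rack's middle; the taken holes are at x = -36 mm.
- hole1 (a point): Mouth centre of the free hole at (0, +18) mm from the rack's middle, as hole0.
- hole2 (a point): Mouth centre of the free hole at (+36, -18) mm from the rack's middle, farthest from the taken holes, as hole0.
- hole3 (a point): Mouth centre of the free hole at (+36, +18) mm from the rack's middle, farthest from the taken holes, as hole0.
- spare_mid (a point): Centre of the other, empty insert (same make and size, open dark bore, no cap in it), loose on the bench; bystander.
- held_a_cap (a point): Cap centre of a blue-capped tube (same size) standing in a taken hole of the rack, at (-36, -18) mm from its middle; bystander.
- held_b_cap (a point): Cap centre of the other blue-capped tube, at (-36, +18) mm from the rack's middle; bystander.
- bottle_mid (a point): Half-way up a loose amber glass jar with a blue cap, 48 mm diameter, 100 mm tall, standing beyond the work; bystander.
Things that resemble listed ones, but are neither listed nor needed, are in the scene too. There is more than one size of the part that bears nest; the job needs the larger.

How it is judged:
By the outcome, as a careful person would: the job done as asked, in the order asked, and still so for the second after the job is handed in, with the robot touching nothing.
It also fails if it takes over 67 s, if anything falls off the work surface, if the arm or the gripper's body presses on something with over 40 N, if the wrist force passes 120 N, or if a joint passes its speed limit or range.

## Working session

There is one attempt and no reset: what is moved stays moved. The work goes in short steps, Python scripts to look and compute and a tool call to move; the robot and the scene stay as the last step left them, time stands still between calls to the robot, and variables do not carry over. Pictures are saved under pics/ and viewed, at most 14 in all, crops included, and the job is handed in when it is done.

Besides the shell and the picture viewer there is one more tool, called by a JSON object that holds its "name" and its "arguments". send_rows: Moves the arm, as the interface text tells. Its arguments: {"type":"object","properties":{"steps":{"type":"array","items":{"type":"object","properties":{"dx":{"type":"number"},"dy":{"type":"number"},"dz":{"type":"number"},"ax":{"type":"number"},"ay":{"type":"number"},"az":{"type":"number"},"claw":{"type":"number"}}}},"newtons":{"type":"number"}},"required":["steps"]}

```bash
mkdir -p pics
cat > h.py <<'E'
import numpy as np, cv2
from plant import r
def cam(name):
    c=r.calibration(name); R=cv2.Rodrigues(np.array(c["rvec"],float))[0]; t=np.array(c["tvec"],float).ravel()
    return c,R,t
def ray(name,u,v,C=None):
    c,R,t=C or cam(name)
    x=(u-c["cx"])/c["fx"]; y=(v-c["cy"])/c["fy"]
    if name=="wrist":
        th=np.hypot(x,y); s=np.sin(th)/th if th>1e-9 else 1; d=np.array([x*s,y*s,np.cos(th)])
    else: d=np.array([x,y,1.])
    d=R.T@d; return -R.T@t, d/np.linalg.norm(d)
def onz(name,u,v,z,C=None):
    o,d=ray(name,u,v,C); return o+d*(z-o[2])/d[2]
def proj(name,P,C=None):
    c,R,t=C or cam(name); p=R@np.array(P,float)+t
    if name=="wrist":
        th=np.arctan2(np.hypot(p[0],p[1]),p[2]); n=np.hypot(p[0],p[1])+1e-12
        return np.array([c["cx"]+c["fx"]*th*p[0]/n,c["cy"]+c["fy"]*th*p[1]/n])
    return np.array([c["cx"]+c["fx"]*p[0]/p[2],c["cy"]+c["fy"]*p[1]/p[2]])
def tri(a,b):
    A=[];B=[]
    for o,d in (a,b):
        M=np.eye(3)-np.outer(d,d); A.append(M);B.append(M@o)
    return np.linalg.lstsq(np.vstack(A),np.hstack(B),rcond=None)[0]
def snap(name,fn=None):
    C=cam(name); im=r.snapshot(name)
    if fn: cv2.imwrite("pics/"+fn,cv2.cvtColor(im,cv2.COLOR_RGB2BGR))
    return im,C
E
python3 - <<'E'
from h import *
a,_=snap("top","top0.png"); b,_=snap("side","side0.png")
s=r.sense(); print(s)
for n in("top","side","wrist"): 
    c,R,t=cam(n); print(n,c["fx"],(-R.T@t).round(3),R[2].round(2))
E
```

```text
{'t': 0.1, 'q': array([ 1.09100043,  0.46829654, -0.0116103 ,  1.60354874,  0.00600466,
        1.07136878, -0.05627984]), 'qd': array([ 8.16750969e-04, -3.46027415e-03,  3.66030354e-04, -2.68044417e-03,
       -1.25821032e-03,  3.32913670e-05,  2.41216711e-03]), 'joint_torque': array([ 8.15687035e-04, -5.33518124e+01,  2.12725054e-02, -2.51967108e+01,
        1.14585698e-02,  4.30880158e-03,  2.30193456e-05]), 'position': array([ 0.27470622, -0.58854476,  0.23042163]), 'tcp_rot': array([-7.60074225e-04,  9.76249328e-01,  2.16648608e-01, -2.27807331e-04]), 'force': array([ 0.96421581,  0.13628869, -0.22248285]), 'moment': array([0.0016593 , 0.00884674, 0.03079523]), 'grip_force': 0.0, 'finger_gap': 0.08570254498454433}
top 421.16740909616334 [0.373 0.047 1.171] [ 0.16 -0.02 -0.99]
side 389.53809634447055 [0.388 0.744 0.588] [ 0.18 -0.8  -0.58]
wrist 297.3186396354542 [ 0.352 -0.555  0.373] [-0.3  -0.14 -0.94]
```

```bash
ls pics
```

```text
side0.png
top0.png
```

View pics/top0.png

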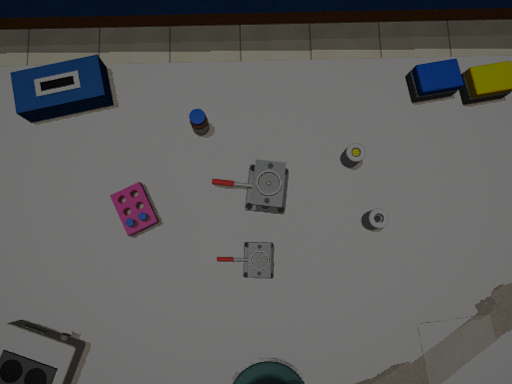

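View pics/side0.png

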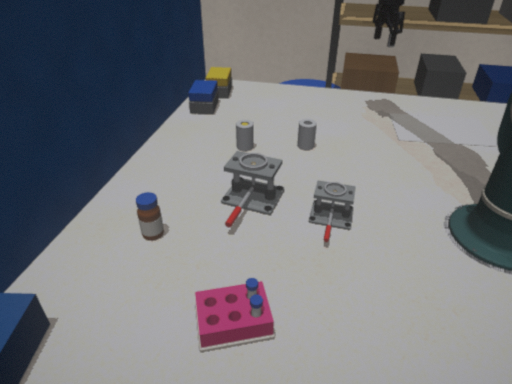

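The top view shows the large stand at (268,183) and a small decoy stand at (258,260). The yellow-capped insert is at (355,153), the empty one at (376,218), the pink rack at (135,208) and the jar at (199,121). Both stands have red handles pointing left.

```bash
cat > m.py <<'E'
from h import *
def comps(im,lo,hi,amin=6):
    hsv=cv2.cvtColor(im,cv2.COLOR_RGB2HSV); m=cv2.inRange(hsv,lo,hi)
    n,l,s,c=cv2.connectedComponentsWithStats(m); return [(c[i].round(1),s[i].tolist(),l==i) for i in range(1,n) if s[i,4]>=amin]
E
python3 - <<'E'
from m import *
ims={n:snap(n) for n in("top","side")}
for n,(im,C) in ims.items():
    for k,lo,hi in(("yel",(20,90,60),(34,255,255)),("red",(0,150,60),(6,255,255)),("red2",(175,150,60),(180,255,255)),("pink",(155,120,60),(174,255,255)),("blue",(105,150,60),(125,255,255))):
        for c,s,m in comps(im,lo,hi,12):
            ys,xs=np.nonzero(m); rc=cv2.minAreaRect(np.stack([xs,ys],1).astype(np.float32))
            print(n,k,c,s,np.round(rc[0],1),np.round(rc[1],1),round(rc[2],1))
t=cv2.cvtColor(ims["top"][0],cv2.COLOR_RGB2BGR); s=cv2.cvtColor(ims["side"][0],cv2.COLOR_RGB2BGR)
a=cv2.resize(t[130:240,200:400],None,fx=4,fy=4,interpolation=cv2.INTER_CUBIC)[:, :800]
cv2.imwrite("pics/crop1.png",a)
E
```

```text
top yel [491.8  77. ] [469, 61, 43, 34, 1123] [491.9  77.4] [28.4 42.1] 80.5
top yel [355.5 151.8] [352, 148, 8, 8, 52] [355.5 151.5] [7. 7.] 90.0
top red [222.6 182. ] [212, 179, 22, 7, 105] [222.5 182.1] [21.1  4.9] 6.3
top red [224.4 258.5] [217, 257, 16, 4, 63] [224.5 258.5] [ 3. 15.] 90.0
top pink [133.6 207.8] [111, 182, 46, 53, 1126] [133.6 208.5] [44.1 32.8] 65.4
top blue [57.  83.6] [11, 55, 94, 58, 2769] [56.7 83.6] [40.8 90.5] 78.3
top blue [439.2  75.2] [416, 59, 48, 33, 1157] [439.5  75.1] [27.6 43.7] 80.5
top blue [196.8 116.1] [190, 109, 15, 15, 185] [197. 116.] [14. 14.] 90.0
top blue [142.1 216. ] [139, 213, 7, 7, 43] [142. 216.] [6. 6.] 90.0
top blue [129.5 222. ] [126, 219, 8, 7, 44] [129.5 222. ] [6.4 6.4] 45.0
side yel [219.3  74.8] [205, 67, 26, 19, 358] [217.5  76. ] [18. 25.] 90.0
side yel [244.5 123.4] [242, 122, 6, 3, 13] [244.5 123. ] [2. 5.] 90.0
side red [233.3 214.9] [227, 207, 13, 17, 86] [233.3 215. ] [ 4.4 18.6] 33.7
side red [327.2 232.2] [325, 226, 5, 13, 44] [327.2 232. ] [ 3.3 12.5] 9.5
side pink [230.5 315. ] [196, 282, 77, 64, 3420] [233.7 313.1
[... 568 characters left out ...]
] [201.5  88. ] [18. 27.] 90.0
side blue [307.6  82.3] [285, 80, 40, 6, 160] [304.7  81.7] [39.1  5. ] 5.2
side blue [151.3  88.7] [148, 87, 7, 5, 12] [150.8  88.3] [5.6 4.1] 14.0
side blue [159.   88.8] [156, 87, 8, 6, 13] [159.4  88.9] [3.9 6. ] 59.0
side blue [107.6 136.4] [104, 134, 8, 6, 12] [107.6 136.2] [3.8 8. ] 53.1
side blue [ 57.5 186.1] [54, 184, 8, 6, 15] [ 57.5 186. ] [3.5 6.4] 45.0
side blue [145.6 198.5] [137, 194, 19, 11, 154] [145.8 198.4] [ 9.8 18.2] 78.7
side blue [251.5 282.6] [247, 279, 10, 8, 61] [251.5 282.5] [7. 9.] 90.0
side blue [  9.1 315.3] [0, 291, 29, 61, 899] [ 14. 321.] [60. 28.] 90.0
side blue [255.6 299.5] [251, 295, 10, 10, 71] [255.8 299.8] [9.2 8.5] 45.0
```

View pics/crop1.png

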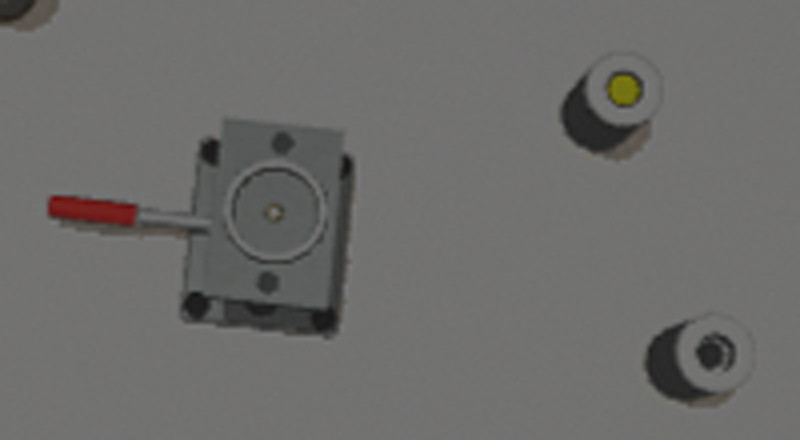

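The crop confirms the choice. The yellow cap in the insert sits at (623,90) in the crop, (355.5,152) in the full image. The look-alikes are the empty insert (376,218), the small stand (258,260) and the yellow box (492,77), none of which I want. The large ring with the rod end is at full-image (268.6,183).

Run:
```python
from m import *
T=cam("top");S=cam("side")
print("cap top", onz("top",355.5,151.8,.078,T), tri(ray("top",355.5,151.8,T),ray("side",244.5,123.4,S)))
print("spare", onz("top",200+715/4,130+353/4,.08,T))
im,_=snap("top")
g=cv2.cvtColor(im,cv2.COLOR_RGB2GRAY)[150:220,235:305]
g4=cv2.resize(g,None,fx=4,fy=4,interpolation=cv2.INTER_CUBIC)
c=cv2.HoughCircles(g4,cv2.HOUGH_GRADIENT,1,20,param1=80,param2=20,minRadius=38,maxRadius=60)
print(c[0,:4] if c is not None else None)
if c is not None:
    for x,y,q in c[0,:3]: print("ring",onz("top",235+(x+.5)/4-.5,150+(y+.5)/4-.5,.11,T))
print("rodend",onz("top",268.3,182.6,.099,T))
# handle: minAreaRect centroid
hsv=cv2.cvtColor(im,cv2.COLOR_RGB2HSV)
for c,s,m in comps(im,(0,150,60),(6,255,255),80):
    ys,xs=np.nonzero(m); P=np.array([onz("top",x,y,.036,T)[:2] for x,y in zip(xs,ys)]); mu=P.mean(0); w,v=np.linalg.eigh(np.cov((P-mu).T)); print("handle",mu,v[:,1],np.degrees(np.arctan2(v[1,1],v[0,1])))
    t=(P-mu)@v[:,1]; print("ext",t.min(),t.max())
print("handle tri",tri(ray("top",222.6,182,T),ray("side",233.3,214.9,S)))
for a,b in(((142.1,216),(255.6,299.5)),((142.1,216),(251.5,282.6)),((129.5,222),(255.6,299.5)),((129.5,222),(251.5,282.6))): print("blue",onz("top",*a,.074,T),tri(ray("top",*a,T),ray("side",*b,S)))
print("jar",onz("top",196.8,116.1,.1,T))
for n,(im,C) in (("top",snap("top")),):
    crop=cv2.cvtColor(im,cv2.COLOR_RGB2BGR)[175:243,100:170]
    cv2.imwrite("pics/crop2.png",cv2.resize(crop,None,fx=8,fy=8,interpolation=cv2.INTER_CUBIC))
```

```text
cap top [ 0.64730139 -0.25216463  0.078     ] [ 0.64609673 -0.25220528  0.07822397]
spare [ 0.46747412 -0.29986655  0.08      ]
[[134.5 130.5  43.8]]
ring [ 0.56498473 -0.01377371  0.11      ]
rodend [ 0.56605065 -0.01450294  0.099     ]
handle [0.58231165 0.10689271] [0.13971865 0.99019124] 81.96843393533257
ext -0.02858296095301918 0.029155421723108945
handle tri [0.5814701  0.10676245 0.0357458 ]
blue [0.49104277 0.31587707 0.074     ] [0.48759319 0.32310328 0.04195572]
blue [0.49104277 0.31587707 0.074     ] [0.49032554 0.31574992 0.07419509]
blue [0.47630897 0.34827871 0.074     ] [0.47572594 0.34815876 0.07422613]
blue [0.47630897 0.34827871 0.074     ] [0.4785611  0.34066422 0.10405945]
jar [0.7499365  0.16868815 0.1       ]
```

View pics/crop2.png

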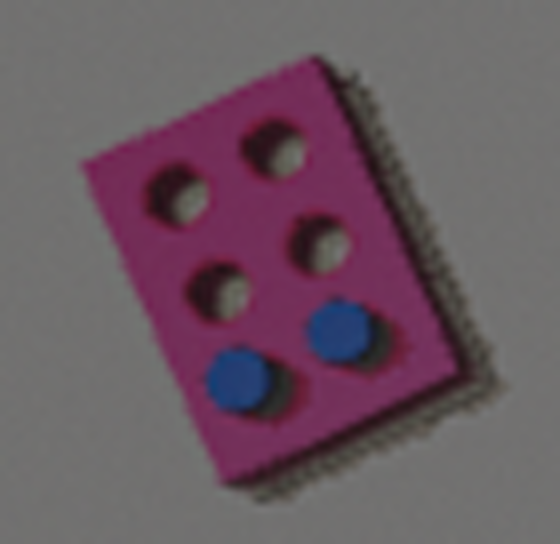

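{"name": "send_rows", "arguments": {"steps": [{"dx":0.06,"dy":-0.018,"dz":0.006,"az":-8,"claw":1},{"dx":0.48,"dy":-0.147,"dz":0.05,"az":-55,"claw":1},{"dx":0.48,"dy":-0.147,"dz":0.05,"az":-55,"claw":1},{"dx":0.48,"dy":-0.147,"dz":0.05,"az":-55,"claw":1},{"dx":0.48,"dy":-0.147,"dz":0.05,"az":-55,"claw":1},{"dx":0.48,"dy":-0.147,"dz":0.05,"az":-55,"claw":1},{"dx":0.48,"dy":-0.147,"dz":0.05,"az":-55,"claw":1},{"dx":0.48,"dy":-0.147,"dz":0.05,"az":-55,"claw":1},{"dx":0.48,"dy":-0.147,"dz":0.05,"az":-55,"claw":1},{"dx":0.48,"dy":-0.147,"dz":0.05,"az":-55,"claw":1}]}}

```text
$.steps[0]: bad value
```

{"name": "send_rows", "arguments": {"steps": [{"dx":0.06,"dy":-0.018,"dz":0.006,"ax":0,"ay":0,"az":-8,"claw":1},{"dx":0.48,"dy":-0.147,"dz":0.05,"ax":0,"ay":0,"az":-55,"claw":1},{"dx":0.48,"dy":-0.147,"dz":0.05,"ax":0,"ay":0,"az":-55,"claw":1},{"dx":0.48,"dy":-0.147,"dz":0.05,"ax":0,"ay":0,"az":-55,"claw":1},{"dx":0.48,"dy":-0.147,"dz":0.05,"ax":0,"ay":0,"az":-55,"claw":1},{"dx":0.48,"dy":-0.147,"dz":0.05,"ax":0,"ay":0,"az":-55,"claw":1},{"dx":0.48,"dy":-0.147,"dz":0.05,"ax":0,"ay":0,"az":-55,"claw":1},{"dx":0.48,"dy":-0.147,"dz":0.05,"ax":0,"ay":0,"az":-55,"claw":1},{"dx":0.48,"dy":-0.147,"dz":0.05,"ax":0,"ay":0,"az":-55,"claw":1},{"dx":0.48,"dy":-0.147,"dz":0.05,"ax":0,"ay":0,"az":-55,"claw":1}]}}

```text
t: 1.55
position: [0.6476, -0.2525, 0.1808]
tcp_rot: [-0.0, 0.766, 0.643, -0.0]
force: [0.1, -0.5, 0.3]
finger_gap: 0.0851
grip_force: 0.0
```

```bash
cat >> h.py <<'E'
from scipy.spatial.transform import Rotation as Ro
def goto(P,yaw=None):
    s=r.sense(); q=s["tcp_rot"]; R=Ro.from_quat([q[1],q[2],q[3],q[0]]).as_matrix()
    y=np.degrees(np.arctan2(R[1,0],R[0,0])); d=R.T@(np.array(P)-s["position"])
    print("pos",s["position"].round(4),"yaw",y.round(1),"t",round(s["t"],2),"-> d",d.round(4),"az",None if yaw is None else round(-(yaw-y),1))
E
python3 - <<'E'
from m import *
im,C=snap("wrist","w1.png")
for c,s,m in comps(im,(20,90,60),(34,255,255),30): print(c,s,onz("wrist",*c,.078,C))
goto((0.647,-.252,.031),80)
E
```

```text
[254.2 192.5] [242, 181, 25, 24, 474] [ 0.64762908 -0.25318374  0.078     ]
[403.3 380.9] [392, 377, 20, 7, 89] [ 0.82379915 -0.59933088  0.078     ]
pos [ 0.6469 -0.254   0.181 ] yaw 80.0 t 1.6 -> d [ 2.2e-03 -1.0e-04  1.5e-01] az -0.0
```

View pics/w1.png

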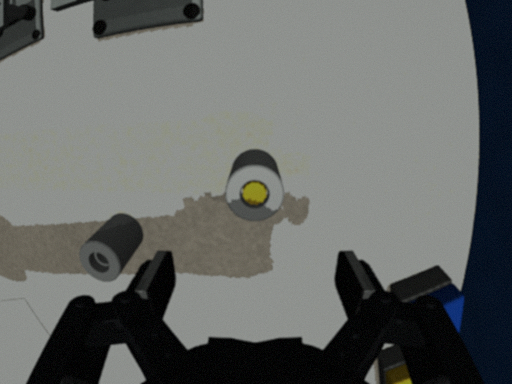

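The wrist view shows the yellow cap at (254,192), centred between the open fingers, and the empty insert at (110,245) well clear. I'm going down to grip it.

{"name": "send_rows", "arguments": {"newtons": 50, "steps": [{"dx":0.001,"dy":0,"dz":0.05,"ax":0,"ay":0,"az":0,"claw":1},{"dx":0.001,"dy":0,"dz":0.1,"ax":0,"ay":0,"az":0,"claw":1},{"dx":0.001,"dy":0,"dz":0.135,"ax":0,"ay":0,"az":0,"claw":1},{"dx":0.001,"dy":0,"dz":0.15,"ax":0,"ay":0,"az":0,"claw":1},{"dx":0.001,"dy":0,"dz":0.15,"ax":0,"ay":0,"az":0,"claw":1},{"dx":0.001,"dy":0,"dz":0.15,"ax":0,"ay":0,"az":0,"claw":-1},{"dx":0.001,"dy":0,"dz":0.15,"ax":0,"ay":0,"az":0,"claw":-1},{"dx":0.001,"dy":0,"dz":0.15,"ax":0,"ay":0,"az":0,"claw":-1},{"dx":0.001,"dy":0,"dz":0.15,"ax":0,"ay":0,"az":0,"claw":-1},{"dx":0.001,"dy":0,"dz":0.15,"ax":0,"ay":0,"az":0,"claw":-1}]}}

```text
t: 2.85
position: [0.6488, -0.2522, 0.0334]
tcp_rot: [0.001, 0.766, 0.643, 0.0]
force: [-1.3, 0.0, 6.2]
finger_gap: 0.05
grip_force: 53.3
```

{"name": "send_rows", "arguments": {"steps": [{"dx":0,"dy":0,"dz":-0.025,"ax":0,"ay":0,"az":0,"claw":-1},{"dx":0,"dy":0,"dz":-0.075,"ax":0,"ay":0,"az":0,"claw":-1},{"dx":0.02,"dy":-0.01,"dz":-0.125,"ax":0,"ay":0,"az":0,"claw":-1},{"dx":0.06,"dy":-0.033,"dz":-0.14,"ax":0,"ay":0,"az":0,"claw":-1},{"dx":0.11,"dy":-0.06,"dz":-0.14,"ax":0,"ay":0,"az":0,"claw":-1},{"dx":0.16,"dy":-0.09,"dz":-0.14,"ax":0,"ay":0,"az":0,"claw":-1},{"dx":0.2,"dy":-0.111,"dz":-0.14,"ax":0,"ay":0,"az":0,"claw":-1},{"dx":0.22,"dy":-0.122,"dz":-0.14,"ax":0,"ay":0,"az":0,"claw":-1},{"dx":0.22,"dy":-0.122,"dz":-0.14,"ax":0,"ay":0,"az":0,"claw":-1}]}}

```text
t: 3.98
position: [0.5649, -0.0114, 0.1713]
tcp_rot: [-0.0, 0.764, 0.645, -0.0]
force: [-0.8, -1.4, -4.9]
finger_gap: 0.0498
grip_force: 53.6
```

Run:
```python
from m import *
im,C=snap("wrist"); sd,S=snap("side")
s=r.sense(); print(s["position"])
for c,st,m in comps(im,(20,90,60),(34,255,255),30): print("w",c,st,onz("wrist",*c,s["position"][2]-.0334+.078,C))
a=cv2.resize(im[150:384,130:380],None,fx=1.6,fy=1.6); b=cv2.resize(sd[70:220,180:310],None,fx=3,fy=3)[:374,:400]
p=np.zeros((450,800,3),np.uint8); p[:374,:400]=a; p[:b.shape[0],400:400+b.shape[1]]=b
cv2.imwrite("pics/c3.png",cv2.convertScaleAbs(cv2.cvtColor(p,cv2.COLOR_RGB2BGR),alpha=1.6))
```

```text
[ 0.56583086 -0.01483475  0.17120891]
w [254.6 305. ] [230, 287, 51, 38, 1478] [ 0.56541994 -0.01249839  0.21580891]
```

View pics/c3.png

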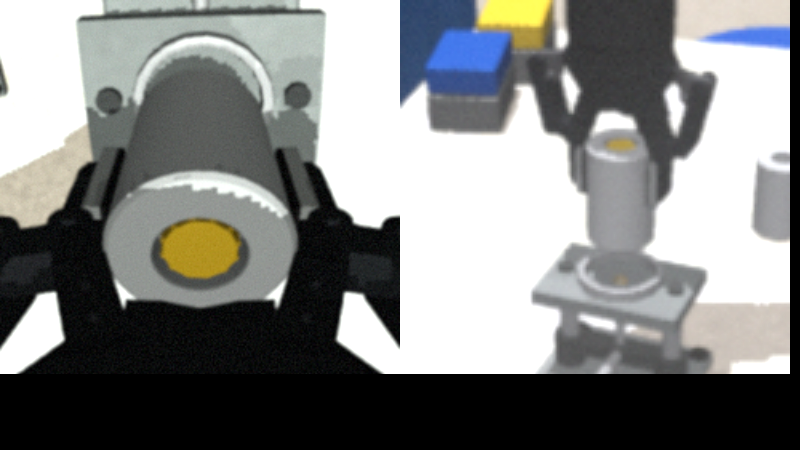

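Run:
```python
from m import *
im,C=snap("wrist"); g=cv2.cvtColor(im,cv2.COLOR_RGB2GRAY)
P=[]
for x,y in((110,98),(297,95)):
    u,v=130+x/1.6,150+y/1.6; u0,v0=int(u)-14,int(v)-12
    w=g[v0:v0+24,u0:u0+28]; m=(w<w.max()*.45).astype(np.uint8)
    n,l,st,c=cv2.connectedComponentsWithStats(m); i=l[12,14]; 
    print(i,st[i],c[i]+[u0,v0]); P.append(onz("wrist",*(c[i]+[u0,v0]),.1,C)); print(P[-1])
print("nest by wrist",(P[0]+P[1])/2, np.linalg.norm(P[0]-P[1]))
# far arc of ring
for u,v in((257,172),): print(onz("wrist",u,v,.11,C))
for c,st,m in comps(im,(20,90,60),(34,255,255),30):
  ys,xs=np.nonzero(m); e=cv2.minEnclosingCircle(np.stack([xs,ys],1).astype(np.float32)); print("cap",c,onz("wrist",*c,.216,C),e)
print([r.sense()["position"].round(4) for _ in range(2)])
# top view check
t,T=snap("top")
for c,st,m in comps(t,(0,150,60),(6,255,255),80): print(c)
```

```text
1 [  5   2  15  16 184] [195.73369565 208.72282609]
[ 0.52029908 -0.0103226   0.1       ]
1 [  5   0  16  16 201] [313.5721393  204.78109453]
[ 0.61184657 -0.02301391  0.1       ]
nest by wrist [ 0.56607282 -0.01666826  0.1       ] 0.09242300581543164
[0.57312598 0.01311863 0.11      ]
cap [254.6 305. ] [ 0.56642124 -0.01559865  0.216     ] ((254.82000732421875, 304.5), 25.422191619873047)
[array([ 0.566 , -0.0155,  0.1712]), array([ 0.566 , -0.0155,  0.1712])]
[222.6 182. ]
```

{"name": "send_rows", "arguments": {"steps": [{"dx":-0.0007,"dy":0,"dz":0.01,"ax":0,"ay":0,"az":0,"claw":-1},{"dx":-0.0007,"dy":0,"dz":0.02,"ax":0,"ay":0,"az":0,"claw":-1},{"dx":-0.0007,"dy":0,"dz":0.026,"ax":0,"ay":0,"az":0,"claw":-1},{"dx":-0.0007,"dy":0,"dz":0.03,"ax":0,"ay":0,"az":0,"claw":-1},{"dx":-0.0007,"dy":0,"dz":0.034,"ax":0,"ay":0,"az":0,"claw":-1},{"dx":-0.0007,"dy":0,"dz":0.036,"ax":0,"ay":0,"az":0,"claw":-1},{"dx":-0.0007,"dy":0,"dz":0.036,"ax":0,"ay":0,"az":0,"claw":-1}]}}

```text
t: 5.05
position: [0.5657, -0.0146, 0.1353]
tcp_rot: [0.0, 0.766, 0.643, -0.0]
force: [0.7, 0.6, -4.4]
finger_gap: 0.0501
grip_force: 53.7
```

{"name": "send_rows", "arguments": {"steps": [{"dx":0,"dy":0,"dz":0.0015,"ax":0,"ay":0,"az":0,"claw":-1},{"dx":0,"dy":0,"dz":0.003,"ax":0,"ay":0,"az":0,"claw":-1},{"dx":0,"dy":0,"dz":0.003,"ax":0,"ay":0,"az":0,"claw":-1}]}}

```text
t: 5.42
position: [0.5659, -0.0146, 0.1333]
tcp_rot: [0.0, 0.766, 0.643, 0.0]
force: [-3.1, 0.9, 5.2]
finger_gap: 0.05
grip_force: 54.4
```

{"name": "send_rows", "arguments": {"steps": [{"dx":0,"dy":0,"dz":0,"ax":0,"ay":0,"az":0,"claw":0.3},{"dx":0,"dy":0,"dz":0,"ax":0,"ay":0,"az":0,"claw":1},{"dx":0,"dy":0,"dz":0,"ax":0,"ay":0,"az":0,"claw":1},{"dx":0,"dy":0,"dz":-0.03,"ax":0,"ay":0,"az":0,"claw":1},{"dx":0,"dy":0,"dz":-0.07,"ax":0,"ay":0,"az":0,"claw":1},{"dx":0.005,"dy":0,"dz":-0.08,"ax":0,"ay":0,"az":0,"claw":1},{"dx":0.06,"dy":-0.003,"dz":-0.08,"ax":0,"ay":0,"az":-2.5,"claw":1},{"dx":0.11,"dy":-0.006,"dz":-0.07,"ax":0,"ay":0,"az":-2.5,"claw":1},{"dx":0.122,"dy":-0.006,"dz":-0.06,"ax":0,"ay":0,"az":-2.5,"claw":1},{"dx":0.122,"dy":-0.006,"dz":-0.06,"ax":0,"ay":0,"az":-2.5,"claw":1}]}}

```text
t: 6.68
position: [0.58, 0.1069, 0.1906]
tcp_rot: [-0.001, 0.751, 0.66, -0.001]
force: [-0.4, -0.9, -0.2]
finger_gap: 0.0857
grip_force: 0.0
```

Run:
```python
from m import *
im,C=snap("wrist"); sd,S=snap("side"); tp,T=snap("top")
for c,s,m in comps(im,(0,150,60),(6,255,255),80):
    ys,xs=np.nonzero(m); P=np.array([onz("wrist",x,y,.036,C)[:2] for x,y in zip(xs,ys)]); mu=P.mean(0); w,v=np.linalg.eigh(np.cov((P-mu).T)); t=(P-mu)@v[:,1]; print("handle",c,s,mu,np.degrees(np.arctan2(v[1,1],v[0,1])),t.min(),t.max())
for c,s,m in comps(tp,(20,90,60),(34,255,255),12): print("top cap",c,onz("top",*c,.178,T))
goto((.5815,.107,.013),82.5)
a=cv2.resize(im,None,fx=.78,fy=.78); b=cv2.resize(sd[90:220,200:310],None,fx=3.3,fy=3.3)
p=np.zeros((430,800,3),np.uint8); p[:a.shape[0],:a.shape[1]]=a; p[:b.shape[0],430:430+b.shape[1]]=b
cv2.imwrite("pics/c4.png",cv2.convertScaleAbs(cv2.cvtColor(p,cv2.COLOR_RGB2BGR),alpha=1.5))
```

```text
handle [257.6 176. ] [251, 149, 14, 56, 732] [0.5829746  0.10595051] 81.93766213421137 -0.03090258339060634 0.028807842663943956
handle [ 91. 198.] [84, 181, 14, 35, 242] [0.38371857 0.10653275] 86.01808614801561 -0.021875329807414915 0.020970494001106645
top cap [491.6  77.1] [ 0.80648034 -0.58179393  0.178     ]
top cap [269.9 176.8] [ 0.56587956 -0.01430049  0.178     ]
pos [0.5812 0.1045 0.1921] yaw 82.4 t 6.83 -> d [0.0027 0.     0.1791] az -0.1
```

View pics/c4.png

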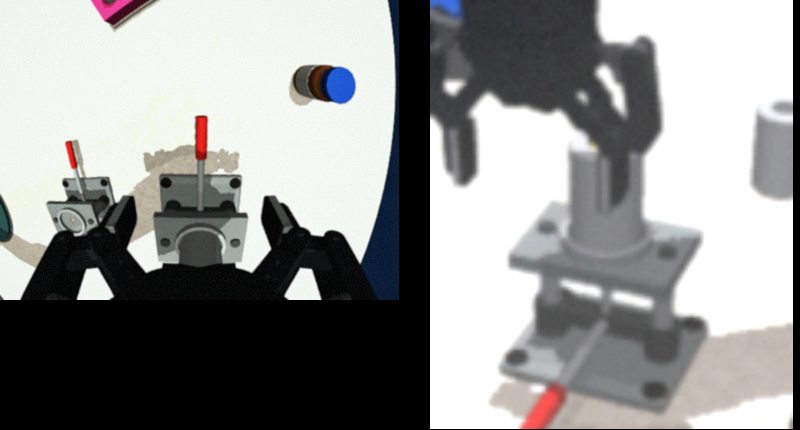

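Both views show the insert upright in the nest. The big stand's red handle is centred between the fingers at wrist (258,176), and the small decoy stand is off to the left. I'm going down onto the handle.

{"name": "send_rows", "arguments": {"newtons": 40, "steps": [{"dx":0.002,"dy":0.001,"dz":0.05,"ax":0,"ay":0,"az":0,"claw":0.6},{"dx":0.002,"dy":0.001,"dz":0.1,"ax":0,"ay":0,"az":0,"claw":0.4},{"dx":0.002,"dy":0.001,"dz":0.145,"ax":0,"ay":0,"az":0,"claw":0.2},{"dx":0.002,"dy":0.001,"dz":0.17,"ax":0,"ay":0,"az":0,"claw":0.2},{"dx":0.002,"dy":0.001,"dz":0.178,"ax":0,"ay":0,"az":0,"claw":0.2},{"dx":0.002,"dy":0.001,"dz":0.178,"ax":0,"ay":0,"az":0,"claw":0}]}}

```text
t: 7.58
position: [0.5827, 0.1075, 0.0147]
tcp_rot: [0.0, 0.752, 0.659, 0.0]
force: [-0.1, -0.1, 1.0]
finger_gap: 0.0428
grip_force: 0.0
```

{"name": "send_rows", "arguments": {"steps": [{"dx":0,"dy":0,"dz":0,"ax":0,"ay":0,"az":0,"claw":-1},{"dx":0,"dy":0,"dz":0,"ax":0,"ay":0,"az":0,"claw":-1},{"dx":0,"dy":0,"dz":0,"ax":0,"ay":0,"az":0,"claw":-1},{"dx":0,"dy":0,"dz":0,"ax":0,"ay":0,"az":0,"claw":-1}]}}

```text
t: 8.07
position: [0.5831, 0.1084, 0.0158]
tcp_rot: [0.001, 0.752, 0.659, 0.001]
force: [-2.1, -1.1, 6.9]
finger_gap: 0.0147
grip_force: 38.9
```

{"name": "send_rows", "arguments": {"steps": [{"dx":0,"dy":0,"dz":-0.004,"ax":0,"ay":0,"az":0,"claw":-1},{"dx":0,"dy":0,"dz":-0.009,"ax":0,"ay":0,"az":0,"claw":-1},{"dx":0,"dy":0,"dz":-0.014,"ax":0,"ay":0,"az":0,"claw":-1},{"dx":0,"dy":0,"dz":-0.019,"ax":0,"ay":0,"az":0,"claw":-1},{"dx":0,"dy":0,"dz":-0.024,"ax":0,"ay":0,"az":0,"claw":-1},{"dx":0,"dy":0,"dz":-0.029,"ax":0,"ay":0,"az":0,"claw":-1},{"dx":0,"dy":0,"dz":-0.034,"ax":0,"ay":0,"az":0,"claw":-1},{"dx":0,"dy":0,"dz":-0.039,"ax":0,"ay":0,"az":0,"claw":-1},{"dx":0,"dy":0,"dz":-0.043,"ax":0,"ay":0,"az":0,"claw":-1},{"dx":0,"dy":0,"dz":-0.043,"ax":0,"ay":0,"az":0,"claw":-1}]}}

```text
t: 9.32
position: [0.583, 0.1084, 0.0579]
tcp_rot: [0.0, 0.752, 0.659, 0.001]
force: [5.5, 0.3, -3.0]
finger_gap: 0.0148
grip_force: 39.3
```

{"name": "send_rows", "arguments": {"steps": [{"dx":0,"dy":0,"dz":-0.002,"ax":0,"ay":0,"az":0,"claw":-1},{"dx":0,"dy":0,"dz":-0.004,"ax":0,"ay":0,"az":0,"claw":-1},{"dx":0,"dy":0,"dz":-0.005,"ax":0,"ay":0,"az":0,"claw":-1},{"dx":0,"dy":0,"dz":-0.005,"ax":0,"ay":0,"az":0,"claw":-1}]}}

```text
t: 9.82
position: [0.5829, 0.1084, 0.062]
tcp_rot: [0.0, 0.752, 0.659, 0.001]
force: [6.8, -0.1, -8.5]
finger_gap: 0.0143
grip_force: 39.4
```

Run:
```python
from m import *
sd,S=snap("side"); tp,T=snap("top"); s=r.sense(); print(s["position"],s["force"],s["t"])
for c,st,m in comps(tp,(20,90,60),(34,255,255),12)[:]: print("top cap",c,st,onz("top",*c,.2155,T))
for c,st,m in comps(sd,(20,90,60),(34,255,255),12)[:]: print("side",c,st)
print("pred cap centre side",proj("side",(.566,-.0145,.21),S),proj("top",(.566,-.0145,.2155),T), proj("side",(.566,-.0145,.1985),S))
for c,st,m in comps(sd,(0,150,60),(6,255,255),20): print("red",c,st)
b=cv2.resize(sd[60:240,170:330],None,fx=3.3,fy=3.3)
cv2.imwrite("pics/c5.png",cv2.convertScaleAbs(cv2.cvtColor(b,cv2.COLOR_RGB2BGR),alpha=1.5))
```

```text
[0.5829351  0.10838537 0.06198962] [ 7.0505549  -0.23798644 -7.66256748] 9.925
top cap [491.6  77.2] [469, 61, 43, 34, 1140] [ 0.78985515 -0.55799956  0.2155    ]
top cap [270.8 173.9] [266, 170, 10, 9, 67] [ 0.5653758  -0.01430698  0.2155    ]
side [253.1 119.6] [249, 116, 9, 8, 57]
pred cap centre side [252.22268484 120.03695798] [270.87344738 173.6334378 ] [252.22271847 124.78283707]
red [229.2 203.2] [226, 198, 7, 10, 44]
red [327.1 232.5] [325, 226, 5, 14, 48]
```

View pics/c5.png

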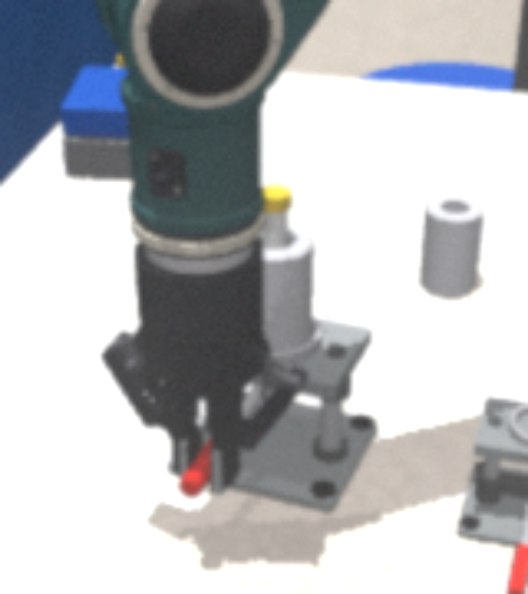

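The tube has risen: in the crop the cap stands at (277,198), clear of the rim, and the side pixel matches the prediction. I'll push about 2 mm more to confirm the stop.

{"name": "send_rows", "arguments": {"steps": [{"dx":0,"dy":0,"dz":-0.001,"ax":0,"ay":0,"az":0,"claw":-1},{"dx":0,"dy":0,"dz":-0.002,"ax":0,"ay":0,"az":0,"claw":-1},{"dx":0,"dy":0,"dz":-0.002,"ax":0,"ay":0,"az":0,"claw":-1}]}}

```text
t: 10.3
position: [0.5828, 0.1084, 0.0622]
tcp_rot: [-0.0, 0.752, 0.659, 0.001]
force: [11.5, 1.8, -21.5]
finger_gap: 0.0144
grip_force: 39.5
```

{"name": "send_rows", "arguments": {"steps": [{"dx":0,"dy":0,"dz":0.004,"ax":0,"ay":0,"az":0,"claw":-1},{"dx":0,"dy":0,"dz":0.009,"ax":0,"ay":0,"az":0,"claw":-1},{"dx":0,"dy":0,"dz":0.015,"ax":0,"ay":0,"az":0,"claw":-1},{"dx":0,"dy":0,"dz":0.021,"ax":0,"ay":0,"az":0,"claw":-1},{"dx":0,"dy":0,"dz":0.027,"ax":0,"ay":0,"az":0,"claw":-1},{"dx":0,"dy":0,"dz":0.033,"ax":0,"ay":0,"az":0,"claw":-1},{"dx":0,"dy":0,"dz":0.038,"ax":0,"ay":0,"az":0,"claw":-1},{"dx":0,"dy":0,"dz":0.043,"ax":0,"ay":0,"az":0,"claw":-1},{"dx":0,"dy":0,"dz":0.047,"ax":0,"ay":0,"az":0,"claw":-1},{"dx":0,"dy":0,"dz":0.047,"ax":0,"ay":0,"az":0,"claw":-1}]}}

```text
t: 11.55
position: [0.5829, 0.1084, 0.0172]
tcp_rot: [0.0, 0.752, 0.659, 0.001]
force: [5.6, -0.6, -3.8]
finger_gap: 0.0149
grip_force: 41.2
```

{"name": "send_rows", "arguments": {"steps": [{"dx":0,"dy":0,"dz":0.001,"ax":0,"ay":0,"az":0,"claw":-1},{"dx":0,"dy":0,"dz":0.002,"ax":0,"ay":0,"az":0,"claw":-1},{"dx":0,"dy":0,"dz":0.0025,"ax":0,"ay":0,"az":0,"claw":-1},{"dx":0,"dy":0,"dz":0.0025,"ax":0,"ay":0,"az":0,"claw":-1}]}}

```text
t: 12.05
position: [0.583, 0.1084, 0.0158]
tcp_rot: [0.001, 0.752, 0.659, 0.001]
force: [3.0, -0.5, 4.5]
finger_gap: 0.0143
grip_force: 42.1
```

{"name": "send_rows", "arguments": {"steps": [{"dx":0,"dy":0,"dz":0,"ax":0,"ay":0,"az":0,"claw":0.2},{"dx":0,"dy":0,"dz":0,"ax":0,"ay":0,"az":0,"claw":0.2},{"dx":0,"dy":0,"dz":-0.03,"ax":0,"ay":0,"az":0,"claw":0.2},{"dx":0,"dy":0,"dz":-0.085,"ax":0,"ay":0,"az":0,"claw":0.2},{"dx":0,"dy":0,"dz":-0.145,"ax":0,"ay":0,"az":0,"claw":0.2},{"dx":0,"dy":0,"dz":-0.205,"ax":0,"ay":0,"az":0,"claw":0.2},{"dx":-0.02,"dy":0,"dz":-0.25,"ax":0,"ay":0,"az":0,"claw":0.2},{"dx":-0.075,"dy":-0.001,"dz":-0.255,"ax":0,"ay":0,"az":0,"claw":0.2},{"dx":-0.124,"dy":-0.001,"dz":-0.255,"ax":0,"ay":0,"az":0,"claw":0.2},{"dx":-0.124,"dy":-0.001,"dz":-0.255,"ax":0,"ay":0,"az":0,"claw":0.2}]}}

```text
t: 13.3
position: [0.5638, -0.0195, 0.2691]
tcp_rot: [0.0, 0.754, 0.657, -0.002]
force: [-0.8, 0.2, -0.1]
finger_gap: 0.0515
grip_force: 0.0
```

Run:
```python
from m import *
snap("top"); im,C=snap("wrist"); sd,S=snap("side")
for c,s,m in comps(im,(20,90,60),(34,255,255),100): print("w",c,s,onz("wrist",*c,.2145,C))
for c,s,m in comps(sd,(20,90,60),(34,255,255),20): print("side",c,s)
for c,s,m in comps(sd,(0,150,60),(6,255,255),20): print("red",c,s)
goto((.5657,-.0143,.191))
```

```text
w [257.  212.1] [243, 196, 30, 31, 673] [ 0.56638533 -0.01576323  0.2145    ]
side [219.1  75.1] [206, 67, 25, 19, 345]
side [252.9 119.9] [249, 117, 9, 7, 54]
red [233.3 215.1] [227, 207, 13, 17, 88]
red [327.1 232.4] [325, 226, 5, 14, 46]
pos [ 0.5646 -0.0131  0.2694] yaw 82.6 t 13.45 -> d [-0.0011  0.0014  0.0784] az None
```

{"name": "send_rows", "arguments": {"newtons": 25, "steps": [{"dx":-0.0015,"dy":0.0015,"dz":0.02,"ax":0,"ay":0,"az":0,"claw":0.2},{"dx":-0.0015,"dy":0.0015,"dz":0.045,"ax":0,"ay":0,"az":0,"claw":0.2},{"dx":-0.0015,"dy":0.0015,"dz":0.068,"ax":0,"ay":0,"az":0,"claw":0.2},{"dx":-0.0015,"dy":0.0015,"dz":0.078,"ax":0,"ay":0,"az":0,"claw":0.2},{"dx":-0.0015,"dy":0.0015,"dz":0.078,"ax":0,"ay":0,"az":0,"claw":0.2},{"dx":-0.0015,"dy":0.0015,"dz":0.078,"ax":0,"ay":0,"az":0,"claw":-0.3},{"dx":-0.0015,"dy":0.0015,"dz":0.078,"ax":0,"ay":0,"az":0,"claw":-1},{"dx":-0.0015,"dy":0.0015,"dz":0.078,"ax":0,"ay":0,"az":0,"claw":-1},{"dx":-0.0015,"dy":0.0015,"dz":0.078,"ax":0,"ay":0,"az":0,"claw":-1}]}}

```text
t: 14.58
position: [0.5667, -0.0162, 0.1923]
tcp_rot: [0.0, 0.752, 0.659, 0.0]
force: [1.1, -0.0, 1.6]
finger_gap: 0.0196
grip_force: 24.4
```

{"name": "send_rows", "arguments": {"steps": [{"dx":0,"dy":0,"dz":-0.003,"ax":0,"ay":0,"az":0,"claw":-1},{"dx":0,"dy":0,"dz":-0.008,"ax":0,"ay":0,"az":0,"claw":-1},{"dx":0,"dy":0,"dz":-0.014,"ax":0,"ay":0,"az":0,"claw":-1},{"dx":0,"dy":0,"dz":-0.02,"ax":0,"ay":0,"az":0,"claw":-1},{"dx":0,"dy":0,"dz":-0.027,"ax":0,"ay":0,"az":0,"claw":-1},{"dx":0,"dy":0,"dz":-0.034,"ax":0,"ay":0,"az":0,"claw":-1},{"dx":0,"dy":0,"dz":-0.042,"ax":0,"ay":0,"az":0,"claw":-1},{"dx":0,"dy":0,"dz":-0.052,"ax":0,"ay":0,"az":0,"claw":-1},{"dx":0,"dy":0,"dz":-0.065,"ax":0,"ay":0,"az":0,"claw":-1},{"dx":0,"dy":0,"dz":-0.065,"ax":0,"ay":0,"az":0,"claw":-1}]}}

```text
t: 15.82
position: [0.5672, -0.016, 0.2583]
tcp_rot: [0.001, 0.752, 0.659, 0.001]
force: [-0.3, 0.0, 0.0]
finger_gap: 0.0196
grip_force: 24.6
```

Run:
```python
from m import *
sd,S=snap("side"); im,C=snap("wrist"); tp,T=snap("top")
print(r.sense()["force"])
# rack holes from top view: dark+light blobs inside pink top -> use column/holes in non-pink, plus grid from blue caps
hsv=cv2.cvtColor(tp,cv2.COLOR_RGB2HSV); pk=cv2.inRange(hsv,(150,80,40),(176,255,255))[180:240,105:165]
pk=cv2.resize(pk,None,fx=4,fy=4,interpolation=cv2.INTER_LINEAR)>127
cn,h=cv2.findContours(pk.astype(np.uint8),cv2.RETR_CCOMP,cv2.CHAIN_APPROX_NONE)
for k,c in enumerate(cn):
    if h[0,k,3]>=0 and cv2.contourArea(c)>150:
        m=cv2.moments(c); u,v=105+(m["m10"]/m["m00"]+.5)/4-.5,180+(m["m01"]/m["m00"]+.5)/4-.5
        print("hole",round(u,1),round(v,1),onz("top",u,v,.045,T).round(4),cv2.contourArea(c)/16)
a=np.array([.4907,.3158]);b=np.array([.4760,.3482])
y=(b-a)/np.linalg.norm(b-a); x=np.array([y[1],-y[0]])
print("x",x,"yawrack",np.degrees(np.arctan2(x[1],x[0])),"hole2",a+.072*x,"hole3",b+.072*x,"hole0",a+.036*x,"hole1",b+.036*x)
b=cv2.resize(sd[60:200,190:330],None,fx=3,fy=3); w=cv2.resize(im,None,fx=.74,fy=.74)
p=np.zeros((420,800,3),np.uint8); p[:420,:420]=b; p[:284,421:421+379]=w[:284,:379]
cv2.imwrite("pics/c6.png",cv2.convertScaleAbs(cv2.cvtColor(p,cv2.COLOR_RGB2BGR),alpha=1.5))
```

```text
[ 0.37015647 -0.5669398   0.4964937 ]
hole 130.3 222.3 [0.4781 0.3542 0.045 ] 76.6875
hole 142.9 216.3 [0.4934 0.3209 0.045 ] 74.6875
hole 128.4 211.7 [0.5069 0.3597 0.045 ] 18.59375
hole 140.6 205.8 [0.5217 0.3272 0.045 ] 21.75
hole 123.1 199.9 [0.5391 0.3745 0.045 ] 19.59375
hole 135.4 194.1 [0.554  0.3419 0.045 ] 20.6875
x [0.91065502 0.41316756] yawrack 24.403971688851698 hole2 [0.55626716 0.34554806] hole3 [0.54156716 0.37794806] hole0 [0.52348358 0.33067403] hole1 [0.50878358 0.36307403]
```

View pics/c6.png

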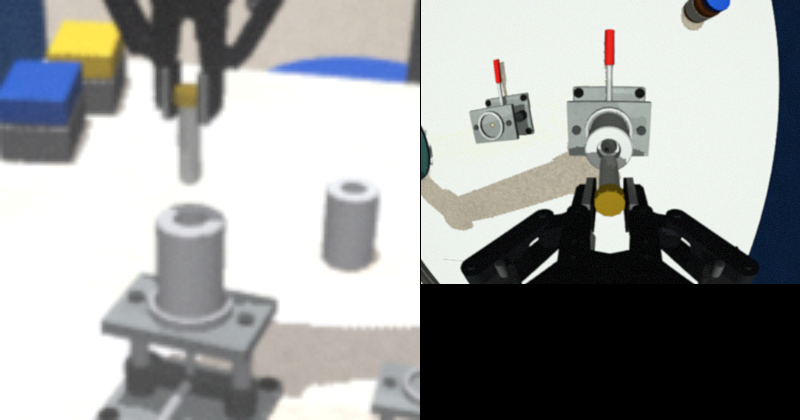

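The side crop shows the tube hanging straight and free, with the insert seated in the ring. I'm carrying the tube to just short of the rack.

{"name": "send_rows", "arguments": {"steps": [{"dx":0.03,"dy":-0.006,"dz":0,"ax":0,"ay":0,"az":0,"claw":-1},{"dx":0.08,"dy":-0.016,"dz":0,"ax":0,"ay":0,"az":0,"claw":-1},{"dx":0.13,"dy":-0.027,"dz":0.015,"ax":0,"ay":0,"az":0,"claw":-1},{"dx":0.18,"dy":-0.037,"dz":0.03,"ax":0,"ay":0,"az":0,"claw":-1},{"dx":0.23,"dy":-0.047,"dz":0.045,"ax":0,"ay":0,"az":0,"claw":-1},{"dx":0.27,"dy":-0.055,"dz":0.055,"ax":0,"ay":0,"az":0,"claw":-1},{"dx":0.287,"dy":-0.058,"dz":0.058,"ax":0,"ay":0,"az":0,"claw":-1},{"dx":0.287,"dy":-0.058,"dz":0.058,"ax":0,"ay":0,"az":0,"claw":-1},{"dx":0.287,"dy":-0.058,"dz":0.058,"ax":0,"ay":0,"az":0,"claw":-1}]}}

```text
t: 17.1
position: [0.5471, 0.2738, 0.1989]
tcp_rot: [0.001, 0.753, 0.659, -0.0]
force: [0.2, 0.2, 0.2]
finger_gap: 0.0197
grip_force: 24.6
```

Run:
```python
from m import *
snap("side"); im,C=snap("wrist"); s=r.sense(); print(s["position"],s["t"])
for c,st,m in comps(im,(20,90,60),(34,255,255),100): print("cap",c,st,onz("wrist",*c,s["position"][2]+.019+.0045,C))
for c,st,m in comps(im,(105,150,60),(125,255,255),60): print("blue",c,st,onz("wrist",*c,.0745,C))
for n,p in(("2",(.5563,.3455,.045)),("3",(.5416,.378,.045)),("0",(.5235,.3307,.045)),("1",(.5088,.363,.045))): print(n,proj("wrist",p,C).round(1))
a=cv2.resize(im[0:260,90:430],None,fx=2.2,fy=2.2)
cv2.imwrite("pics/c7.png",cv2.convertScaleAbs(cv2.cvtColor(a,cv2.COLOR_RGB2BGR),alpha=1.4)); np.save("w.npy",im); np.save("C.npy",np.array([C],dtype=object),allow_pickle=True)
```

```text
[0.54716791 0.27386957 0.19913392] 17.2
cap [254.8 274.2] [235, 256, 41, 36, 1154] [0.54802001 0.27450794 0.22263392]
blue [498.4  13.2] [482, 0, 30, 30, 749] [0.85009827 0.44292947 0.0745    ]
blue [167.8 119.1] [158, 109, 21, 21, 353] [0.4772816  0.34663216 0.0745    ]
blue [189.4 150.7] [179, 140, 22, 22, 354] [0.49232368 0.31408906 0.0745    ]
blue [445.  258.1] [431, 242, 29, 32, 666] [0.76910169 0.14944997 0.0745    ]
2 [253.5 105.4]
3 [234.1  75.3]
0 [222.8 124.6]
1 [203.5  95.3]
```

View pics/c7.png

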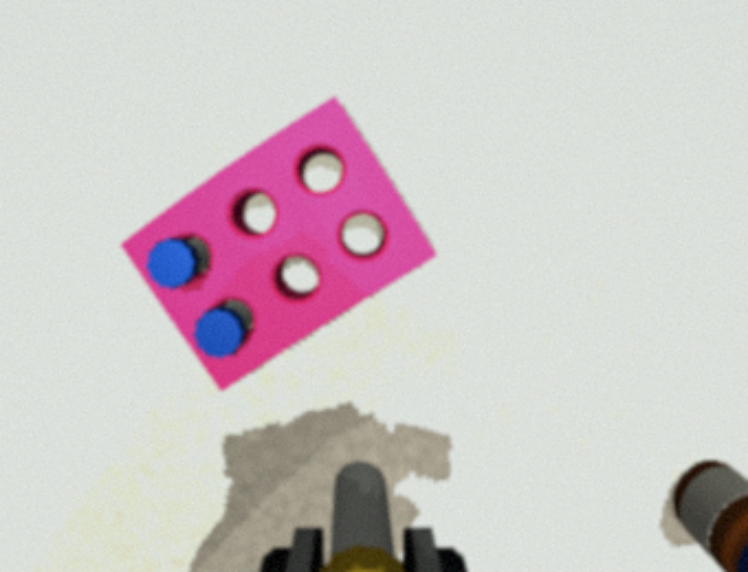

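Run:
```python
from m import *
im=np.load("w.npy"); C=cam("wrist")
hsv=cv2.cvtColor(im,cv2.COLOR_RGB2HSV); m=cv2.inRange(hsv,(155,120,130),(178,255,255))
u0,v0=238,90; w=cv2.resize(255-m[v0:v0+34,u0:u0+34],None,fx=4,fy=4)
cn,_=cv2.findContours((w>127).astype(np.uint8),cv2.RETR_LIST,cv2.CHAIN_APPROX_NONE)
for c in cn:
    if cv2.contourArea(c)>800:
        e=cv2.fitEllipse(c); u,v=u0+(e[0][0]+.5)/4-.5,v0+(e[0][1]+.5)/4-.5
        print(u,v,np.array(e[1])/4,onz("wrist",u,v,.045,C))
a=np.array([.4923,.3141]);b=np.array([.4773,.3466]);y=(b-a)/np.linalg.norm(b-a);x=np.array([y[1],-y[0]]);print("grid",a+.072*x)
print("eye",onz("wrist",255,106.4,.045,C)); goto((.5568,.3447,.10))
```

```text
254.51035118103027 106.42806053161621 [21.18942833 21.32671165] [0.55715972 0.34451415 0.045     ]
grid [0.55767308 0.34427219]
eye [0.55764132 0.34447809 0.045     ]
pos [0.5472 0.2739 0.1991] yaw 82.4 t 17.2 -> d [0.0716 0.     0.0991] az None
```

{"name": "send_rows", "arguments": {"steps": [{"dx":0.03,"dy":0,"dz":0.02,"ax":0,"ay":0,"az":0,"claw":-1},{"dx":0.06,"dy":0,"dz":0.05,"ax":0,"ay":0,"az":0,"claw":-1},{"dx":0.0712,"dy":0,"dz":0.08,"ax":0,"ay":0,"az":0,"claw":-1},{"dx":0.0712,"dy":0,"dz":0.095,"ax":0,"ay":0,"az":0,"claw":-1},{"dx":0.0712,"dy":0,"dz":0.095,"ax":0,"ay":0,"az":0,"claw":-1},{"dx":0.0712,"dy":0,"dz":0.095,"ax":0,"ay":0,"az":0,"claw":-1}]}}

```text
t: 17.95
position: [0.5566, 0.3458, 0.1051]
tcp_rot: [0.0, 0.752, 0.659, 0.001]
force: [-0.4, 0.9, 0.2]
finger_gap: 0.0199
grip_force: 24.6
```

Run:
```python
from m import *
sd,S=snap("side"); im,C=snap("wrist"); s=r.sense(); print(s["position"],s["force"],s["t"])
b=cv2.resize(sd[230:350,180:290],None,fx=3.6,fy=3.6); w=im[190:384,160:360]
w=cv2.resize(w,None,fx=2,fy=2)
p=np.zeros((432,800,3),np.uint8); p[:b.shape[0],:396]=b; p[:388,398:798]=w
cv2.imwrite("pics/c8.png",cv2.convertScaleAbs(cv2.cvtColor(p,cv2.COLOR_RGB2BGR),alpha=1.4))
```

```text
[0.55649658 0.34629773 0.10531657] [-0.17153471  0.04066377  0.09836112] 18.05
```

View pics/c8.png

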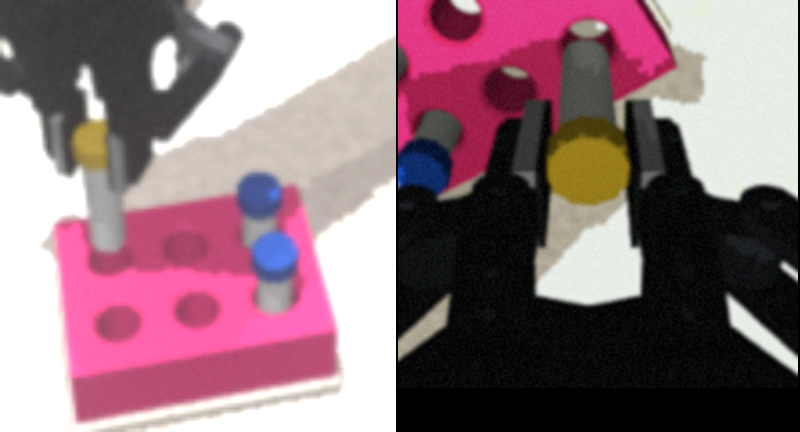

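The foot sits just above hole2: side crop foot (107,247) against the mouth (111,259), within about 1 mm. I'm lowering it in.

{"name": "send_rows", "arguments": {"steps": [{"dx":-0.0003,"dy":-0.0005,"dz":0.006,"ax":0,"ay":0,"az":0,"claw":-1},{"dx":-0.0003,"dy":-0.0005,"dz":0.012,"ax":0,"ay":0,"az":0,"claw":-1},{"dx":-0.0003,"dy":-0.0005,"dz":0.018,"ax":0,"ay":0,"az":0,"claw":-1},{"dx":-0.0003,"dy":-0.0005,"dz":0.024,"ax":0,"ay":0,"az":0,"claw":-1},{"dx":-0.0003,"dy":-0.0005,"dz":0.024,"ax":0,"ay":0,"az":0,"claw":-1}]}}

```text
t: 18.68
position: [0.5553, 0.3458, 0.079]
tcp_rot: [0.0, 0.752, 0.659, -0.0]
force: [3.2, -0.3, -2.1]
finger_gap: 0.0195
grip_force: 24.5
```

{"name": "send_rows", "arguments": {"steps": [{"dx":0,"dy":0.0008,"dz":0.004,"ax":0,"ay":0,"az":0,"claw":-1},{"dx":0,"dy":0.0008,"dz":0.01,"ax":0,"ay":0,"az":0,"claw":-1},{"dx":0,"dy":0.0008,"dz":0.016,"ax":0,"ay":0,"az":0,"claw":-1},{"dx":0,"dy":0.0008,"dz":0.021,"ax":0,"ay":0,"az":0,"claw":-1},{"dx":0,"dy":0.0008,"dz":0.025,"ax":0,"ay":0,"az":0,"claw":-1},{"dx":0,"dy":0.0008,"dz":0.025,"ax":0,"ay":0,"az":0,"claw":-1}]}}

```text
t: 19.42
position: [0.5556, 0.346, 0.0542]
tcp_rot: [-0.0, 0.752, 0.659, -0.0]
force: [2.7, -0.4, -1.7]
finger_gap: 0.0197
grip_force: 24.6
```

{"name": "send_rows", "arguments": {"steps": [{"dx":0,"dy":0.0008,"dz":0.001,"ax":0,"ay":0,"az":0,"claw":-1},{"dx":0,"dy":0.0008,"dz":0.0015,"ax":0,"ay":0,"az":0,"claw":-1},{"dx":0,"dy":0.0008,"dz":0.002,"ax":0,"ay":0,"az":0,"claw":-1},{"dx":0,"dy":0.0008,"dz":0.002,"ax":0,"ay":0,"az":0,"claw":-1}]}}

```text
t: 19.92
position: [0.5563, 0.3464, 0.053]
tcp_rot: [-0.0, 0.752, 0.66, 0.0]
force: [0.0, -0.3, 2.5]
finger_gap: 0.0198
grip_force: 24.8
```

{"name": "send_rows", "arguments": {"steps": [{"dx":0,"dy":0,"dz":0,"ax":0,"ay":0,"az":0,"claw":-0.3},{"dx":0,"dy":0,"dz":0,"ax":0,"ay":0,"az":0,"claw":0},{"dx":0,"dy":0,"dz":0,"ax":0,"ay":0,"az":0,"claw":0},{"dx":0,"dy":0,"dz":-0.02,"ax":0,"ay":0,"az":0,"claw":0},{"dx":0,"dy":0,"dz":-0.06,"ax":0,"ay":0,"az":0,"claw":0},{"dx":0,"dy":0,"dz":-0.12,"ax":0,"ay":0,"az":0,"claw":0},{"dx":-0.06,"dy":0,"dz":-0.16,"ax":0,"ay":0,"az":0,"claw":0},{"dx":-0.1,"dy":0,"dz":-0.18,"ax":0,"ay":0,"az":0,"claw":0},{"dx":-0.1,"dy":0,"dz":-0.18,"ax":0,"ay":0,"az":0,"claw":0}]}}

```text
t: 21.05
position: [0.5456, 0.2432, 0.2367]
tcp_rot: [0.002, 0.754, 0.657, 0.002]
force: [0.4, 0.2, -0.3]
finger_gap: 0.0427
grip_force: 0.0
```

Run:
```python
from m import *
sd,S=snap("side"); im,C=snap("wrist"); tp,T=snap("top")
for n,i,K in(("side",sd,S),("wrist",im,C),("top",tp,T)):
  for k,lo,hi,z in(("yel",(20,90,60),(34,255,255),.075),("blue",(105,150,60),(125,255,255),.075),("red",(0,150,60),(6,255,255),.036)):
    for c,st,m in comps(i,lo,hi,40):
        if st[4]<800: print(n,k,c,st,onz(n,*c,z,K).round(4))
print("pred side cap top-centre vs blue", proj("side",(.5563,.3457,.0705),S), proj("side",(.491,.316,.0705),S))
print(r.sense()["force"],r.sense()["t"])
cv2.imwrite("pics/fin.png",cv2.convertScaleAbs(cv2.cvtColor(sd,cv2.COLOR_RGB2BGR),alpha=1.3))
```

```text
side yel [209.5 290.9] [204, 285, 12, 13, 126] [0.5528 0.349  0.075 ]
side blue [499.7  81.7] [481, 66, 31, 36, 742] [-0.1812 -0.8056  0.075 ]
side blue [307.2  82.2] [284, 80, 41, 6, 162] [ 0.5064 -0.6335  0.075 ]
side blue [145.4 198.5] [137, 193, 18, 12, 154] [0.7668 0.142  0.075 ]
side blue [251.4 282.6] [247, 279, 10, 8, 64] [0.4896 0.3165 0.075 ]
side blue [255.8 299.6] [251, 295, 11, 10, 78] [0.4747 0.3489 0.075 ]
side red [233.3 215.1] [227, 207, 13, 17, 92] [0.5802 0.1078 0.036 ]
side red [327.  232.8] [325, 226, 5, 14, 49] [0.374  0.1188 0.036 ]
wrist yel [251.4  79.1] [242, 69, 20, 21, 328] [0.5557 0.3442 0.075 ]
wrist blue [487.8   4.7] [465, 0, 47, 12, 480] [0.8695 0.4358 0.075 ]
wrist blue [175.3  89.7] [166, 81, 19, 18, 278] [0.4775 0.3463 0.075 ]
wrist blue [194.1 117.7] [185, 109, 19, 19, 286] [0.4924 0.314  0.075 ]
wrist blue [433.8 222.6] [420, 206, 28, 33, 676] [0.7664 0.1542 0.075 ]
wrist red [291.9 263.8] [289, 243, 6, 39, 144] [0.5781 0.1041 0.036 ]
wrist red [153.8 272.9] [149, 260, 11, 27, 151] [0.3816 0.111  0.036 ]
top blue [196.9 116.2] [190, 109, 15, 15, 187] [0.7584 0.1713 0.075 ]
top red [222.6 182. ] [212, 179, 22, 7, 106] [0.5824 0.1069 0.036 ]
pred side cap top-centre vs blue [208.25970145 290.74909998] [250.67699585 284.02642334]
[-0.12688723  0.47392324  0.50902731] 21.2
```

View pics/fin.png

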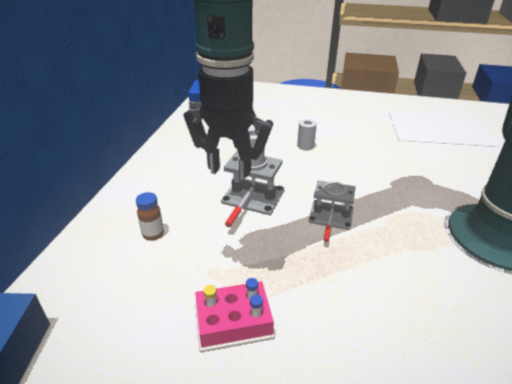

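The final side view shows the yellow cap in the rack at (209,291), matching the fully-down prediction. The blue caps, jar and empty insert are unmoved, the handle is at rest, and the gripper touches nothing.

```bash
python3 -c "
from plant import r
print(r.job_done())"
```

```text
the job is handed in; nothing more can be done
None
```

The job is handed in at about 21 s: the freed tube stands fully down in hole2 of the pink rack, the rod is back at its rest, the insert was left in the nest, and the bystanders are undisturbed.

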